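Shut the bread tin and bolt it

ROBOT

A 6-joint arm with a two-finger parallel gripper is mounted at the origin on the work surface. World frame = base frame: x ahead of the robot, y to its left, z up, the work surface at z = 0. Lengths are in m, angles in degrees, forces in N, time in s.
With the tool pointing down it reaches from about 0.35 to 0.925 m from the base axis. Payload 6.4 kg.
Tool frame: the origin (TCP) lies at the very end of the fingers, on their centre line; the grasp point (between the pads) lies 19 mm behind it; z points along the fingers, y is the direction in which the jaws open and shut (so a half turn about z gives the same grasp; the last joint's range is limited). The gripper opens to 94 mm and grips with 3 to 60 N. Pads are 16 mm wide; open, the fingers measure 119 mm over their backs; the gripper's body (75 mm by 177 mm) begins 78 mm behind the grasp point.
Start: joints at [-86.007, 14.043, 89.255, -0, 76.702, -9.975], TCP at [0.157, -0.631, 0.205] pointing down, gripper open.
Joint ranges: [-179.41, 179.41], [-58.25, 129.5], [7.25, 145.43], [-54.29, 234.29], [11.92, 165.04], [-157.13, 157.13]. Speed limits (degrees/s): [147.25, 147.25, 180, 180, 180, 180].

INTERFACE

Orientations are given as [roll, pitch, yaw] about the fixed x, y, z axes, in that order (R = Rz(yaw) Ry(pitch) Rx(roll)).
In Python, from cell import status, imaging, bot gives the robot as it stands.
- The arm moves only by the tool drive_tool, never from a script. Its argument "commands" is a list of rows, each an object of numbers: "x", "y", "z": the shift along the tool's x, y, z in mm; "twist": the turn about the tool's z in rad; "claw": the closure, from 0 (fully open) to 1 (shut). A call has 1 to 10 rows; each row is the pose to reach, as a shift and turn from the pose measured when the call began, along the tool's axes at that moment; what a row does not reach only later rows make up. A row lasts 1/10 s, in which the tool goes at most 50 mm and 8.59 degrees, less where a joint would pass 70% of its speed; a pose out of reach is approached as far as the arm can. A call with a gripper value outside its range is refused whole. The fingers move at their own pace and stop on an object; the grip force is fixed at half the most. Time passes only in rows, so rows that repeat a pose let the fingers close. It gives the time, the measured TCP pose, the force and the opening at its end, in the units of the state.
- status.state(): the state, without advancing time (a new reading comes with each control period).
- imaging.capture(name): name is "scene" or "top" or "wrist"; returns a dict with "frame" (400x640x3 uint8, red, green, blue), "fx", "fy", "cx", "cy" (pixels), "xyz" and "attitude" of the camera in the world. Camera axes: x right, y down, z forward; pixel columns grow to the right and rows downward; lengths in m; the calibration is good to about 2 mm. The wrist camera is an equidistant fisheye: a pixel r from the principal point sees the ray r / f radians off the axis. A picture is of the moment at which its call begins. There is no depth.
- bot.sign_off(): hands the job in, once; it reports no verdict.
The state is a dict: "clock": time; "joint_positions": joint angles; "dq": joint speeds; "tau": joint torques, N m; "position": TCP position; "tcp_rot": TCP orientation; "contact_force": force on the tool from outside, world axes, zero at the start; "torque": the same for the moment, N m; "finger_gap": opening from 0.0 (shut) to 1.0 (fully open).
Only numpy, scipy, OpenCV 4.12 (cv2) and the standard library are available. Lean on these libraries where they do the work, as an engineer would, in place of code of your own. Each camera call takes 0.05 s, during which the arm holds its last target.

TASK

The bread tin on the ledge has been left open. With the fingertips only, push its lid down until it is fully shut, easing it rather than slamming it, and then push the bolt on the tin's front fully home through the eye on the lid. Do not lift the lid further open, do not run the bolt across before the lid is down, and leave the canisters, the ramekin and the funnel where they stand.

Things in the scene. Friction and masses are not known exactly. Their poses are not given: they have to be found in the camera images.
- tin: White enamelled bread tin, 170 (x) by 240 (y) by 90 mm high without lid, screwed to the ledge (ledge top 20 mm above the work surface). Origin: centre of its underside; x points from front to hinged back, y to its left, z up. Outside the front wall a 30 mm deep shelf (top at z 85 mm) carries three small fixed eyes (tops at z 116 mm, at y 118, 30, -20 mm) that guide the bolt along y.
- hinge_line (a point): Middle of the lid's hinge line, fixed to the tin at x 87, y 0, z 93 mm in the tin's frame; the hinge axis runs along the tin's y.
- lid_front (a point): Middle of the lid's front (free) edge, on its upper face, 174 mm from the hinge line. The lid is a flat steel plate 174 by 244 by 6 mm, 0.3 kg, its mid-plane through the hinge line. In front of this point a 26 mm tab (20 mm wide) carries an eye rising 20 mm above the upper face. Shut, the upper face is at z 96 mm in the tin's frame.
- lid (a joint): Lid angle in rad: 0 shut (level, on the rim), growing as it opens upward and back; 1.57 is upright, 1.75 its stop. It starts part open (0.5 to 1.2), leaning over the tin. The hinge is stiff (0.36 N m, about 2 N at the free edge): the lid stays where it is left and must be pushed all the way down.
- thumb_top (a point): Centre of the top of the bolt's upright thumb plate. The plate is 24 mm (tin's x) by 8 mm (tin's y); its top is at z 150 mm, x -100 mm in the tin's frame, and its y is 98 mm minus the bolt's travel. The 34 mm of it above the guide eyes (z 116 mm) can be pushed.
- bolt (a joint): Travel of the bolt in m: 0 fully withdrawn, 0.050 fully home (a hard stop), growing as the thumb plate is pushed towards the tin's -y. The rod is 10 mm thick and its nose passes through the lid's eye. Sliding friction is about 2 N; it stays where it is left. It starts near withdrawn.
- canister_a: Closed tin canister, 90 mm across, 110 mm tall, loose. Origin: centre of its underside.
- canister_b: The other closed tin canister, same size, loose. Origin: centre of its underside.
- ramekin: White porcelain ramekin, 88 mm across, 45 mm tall, loose. Origin: centre of its underside.
- funnel: Blue plastic funnel standing mouth down, 96 mm across, 100 mm tall, loose. Origin: centre of its underside.

How it is judged:
By the outcome, as a careful person would: the job done as asked, in the order asked, and still so for the second after the job is handed in, with the robot touching nothing.
It also fails if it takes over 50 s, if anything falls off the work surface, if the arm or the gripper's body presses on something with over 40 N, if the wrist force passes 120 N, or if a joint passes its speed limit or range.

## Working session

There is one attempt and no reset: what is moved stays moved. The work goes in short steps, Python scripts to look and compute and a tool call to move; the robot and the scene stay as the last step left them, time stands still between calls to the robot, and variables do not carry over. Pictures are saved under pics/ and viewed, and the job is handed in when it is done.

Besides the shell and the picture viewer there is one more tool, called after "Emit:" by a JSON object that holds its "fn" and its "kwargs". drive_tool: Moves the arm, as the interface text tells. Its arguments: {"type":"object","properties":{"commands":{"type":"array"}},"required":["commands"]}

```bash
ls; mkdir -p pics; python3 - <<'E'
from cell import status, imaging, bot
import cv2
s=status.state(); print(s)
for n in ["scene","top","wrist"]:
    c=imaging.capture(n); cv2.imwrite(f"pics/{n}0.png",c["frame"][:,:,::-1]); print(n,{k:v for k,v in c.items() if k!="frame"})
E
```

```text
pics
{'clock': 0.0, 'joint_positions': array([-8.60061975e+01,  1.40835888e+01,  8.93234390e+01,  1.25364664e-04,
        7.67017657e+01, -9.97628268e+00]), 'dq': array([ 0.00781102, -0.08573893,  0.03156443,  0.00318676,  0.02969347,
       -0.03743662]), 'tau': array([-1.26075862e-03, -4.15839458e+01, -3.14603126e+01,  6.83779106e-02,
        3.31943971e-02, -1.44980363e-04]), 'position': array([ 0.15687232, -0.63017475,  0.2043651 ]), 'tcp_rot': array([-1.79892873e+02, -1.89675449e-02,  1.39700385e+01]), 'contact_force': array([0.54166889, 0.35061184, 0.15122703]), 'torque': array([-0.00543351,  0.02108173, -0.05044865]), 'finger_gap': 0.9977996249765443}
scene {'fx': 380.0864123218117, 'fy': 380.0864123218117, 'cx': 317.47623298910287, 'cy': 192.42387052918076, 'xyz': array([ 1.22885613, -0.11206443,  0.87338399]), 'attitude': array([-135.12976628,    0.20470431,   68.49828538])}
top {'fx': 447.70344809706654, 'fy': 447.70344809706654, 'cx': 320.8904109136597, 'cy': 204.1162840917273, 'xyz': array([0.48061012, 0.15916014, 1.37639949]), 'attitude': array([-176.81094842,   -0.61926296,  -91.11098643])}
wrist {'fx': 309.70691628693146, 'fy': 309.70691628693146, 'cx': 328.36804337828056, 'cy': 203.3376254671691, 'xyz': array([ 0.22475498, -0.61268416,  0.38299171]), 'attitude': array([ 1.66032561e+02,  6.82545978e-02, -7.60157764e+01])}
```

View pics/scene0.png

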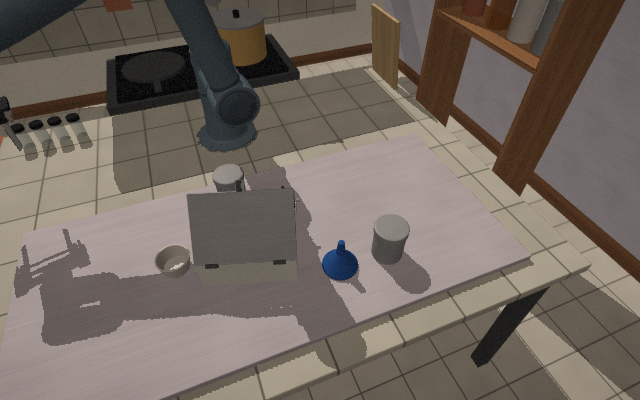

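View pics/top0.png

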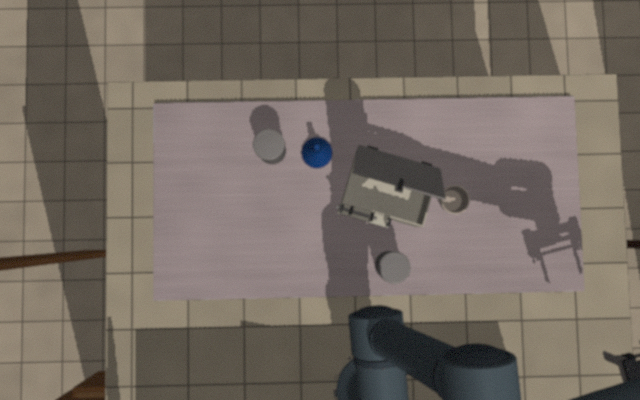

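View pics/wrist0.png

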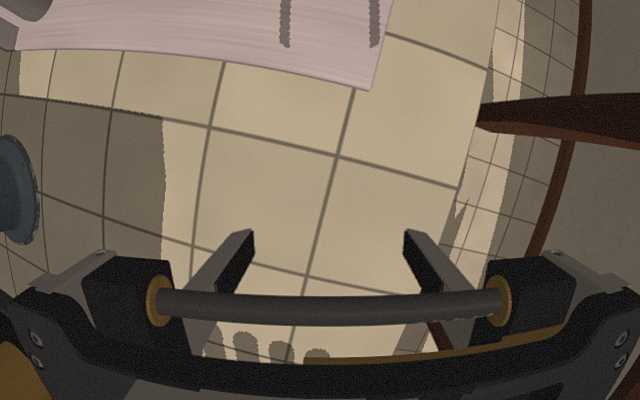

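```bash
cat > h.py <<'E'
import numpy as np, cv2
from scipy.spatial.transform import Rotation as R
from cell import status, imaging, bot
def cam(n):
    c=imaging.capture(n); c["R"]=R.from_euler('xyz',c["attitude"],degrees=True).as_matrix(); return c
def proj(c,P):
    p=(np.atleast_2d(P)-c["xyz"])@c["R"]; return np.c_[c["fx"]*p[:,0]/p[:,2]+c["cx"],c["fy"]*p[:,1]/p[:,2]+c["cy"]]
def unproj(c,uv,z):
    uv=np.atleast_2d(uv).astype(float); d=np.c_[(uv[:,0]-c["cx"])/c["fx"],(uv[:,1]-c["cy"])/c["fy"],np.ones(len(uv))]@c["R"].T
    return c["xyz"]+d*((z-c["xyz"][2])/d[:,2])[:,None]
def crop(c,x0,x1,y0,y1,k,fn):
    cv2.imwrite(fn,cv2.resize(np.ascontiguousarray(c["frame"][y0:y1,x0:x1,::-1]),None,fx=k,fy=k,interpolation=cv2.INTER_CUBIC))
E
python3 - <<'E'
from h import *
c=cam("top"); crop(c,320,480,130,290,3.75,"pics/topc.png")
c2=cam("scene"); crop(c2,140,420,150,290,2.8,"pics/scc.png")
np.savez("c0.npz",t=c["frame"],s=c2["frame"])
for n,uv,z in [("tin",(393,190),.11),("canA",(393,266),.11),("canB",(268,145),.11),("ram",(454,198),.045),("fun",(317,152),.0)]: print(n,unproj(c,uv,z))
E
```

```text
tin [[ 0.58723319 -0.06166792  0.11      ]]
canA [[ 0.37255119 -0.05557652  0.11      ]]
canB [[0.72247089 0.29158237 0.11      ]]
ram [[ 0.56533995 -0.25504264  0.045     ]]
fun [[0.71896143 0.15171788 0.        ]]
```

View pics/topc.png

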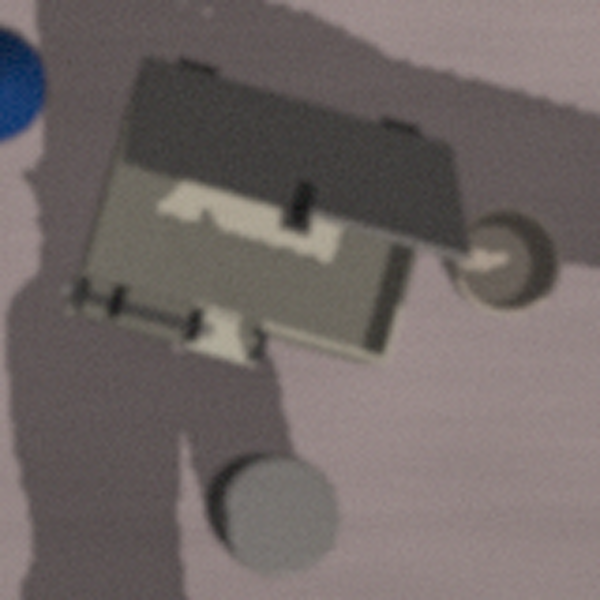

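View pics/scc.png

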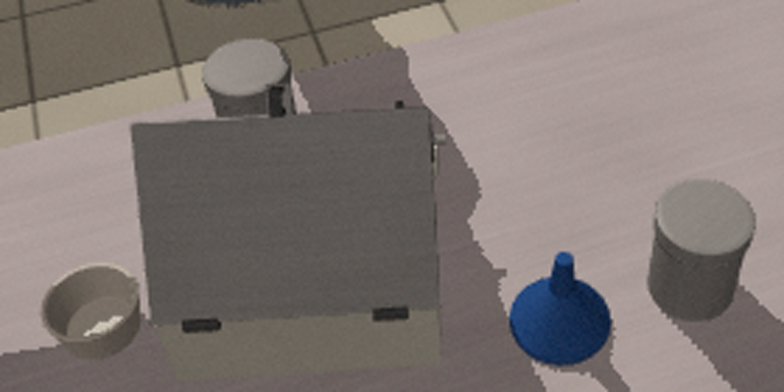

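```bash
cat > fit.py <<'E'
from h import *
from scipy.optimize import least_squares
ct=cam("top"); cs=cam("scene")
T=lambda u,v:(u/3.75+320,v/3.75+130)
S=lambda u,v:(u/2.8+140,v/2.8+150)
def lidpt(th,s,y,n): return np.array([.087-s*np.cos(th)+n*np.sin(th), y, .093+s*np.sin(th)+n*np.cos(th)])
def W(p,q):
    x,y,w=p[:3]; r=R.from_euler('z',w).as_matrix(); return r@q+np.array([x,y,.02])
def model(p):
    th=p[3]; b=p[4]
    A=[lidpt(th,0,.122,.003),lidpt(th,0,-.122,.003),lidpt(th,.174,.122,.003),lidpt(th,.174,-.122,.003),
       np.array([-.085,-.120,.09]),np.array([-.1,.118,.116]),np.array([-.1,.03,.116]),np.array([-.1,-.02,.116]),np.array([-.1,.098-b,.15])]
    B=[lidpt(th,0,.122,.003),lidpt(th,0,-.122,.003),lidpt(th,.174,.122,.003),lidpt(th,.174,-.122,.003)]
    return np.r_[proj(ct,[W(p,a) for a in A]),proj(cs,[W(p,a) for a in B])]
obs=np.array([T(145,60),T(450,143),T(127,165),T(468,255),T(388,357),T(80,290),T(197,322),T(258,340),T(117,297),
  S(437,307),S(150,322),S(430,107),S(132,123)])
f=least_squares(lambda p:(model(p)-obs).ravel(),[.6,-.06,0,.9,.0],loss='soft_l1')
print(f.x,np.degrees(f.x[2:4])); print((model(f.x)-obs).round(1))
p=f.x
for n,q in [("lid_front",lidpt(p[3],.174,0,.003)),("thumb",np.array([-.1,.098-p[4],.15])),("hinge",np.array([.087,0,.093]))]: print(n,W(p,q).round(4))
for k in np.linspace(0,1,2):
    pass
E
python3 fit.py
```

```text
[ 0.59872664 -0.05592402 -0.30397691  0.92872611  0.00415308] [-17.41659376  53.21208622]
[[-0.1 -2.2]
 [ 0.9 -0.3]
 [-1.5 -1.4]
 [ 0.5  1.7]
 [-0.1  1.4]
 [ 0.5  0.3]
 [-0.3  0.7]
 [ 0.8  0.9]
 [-0.1  0.3]
 [ 1.4  0.6]
 [ 0.5  1.6]
 [-0.1  0. ]
 [-0.1 -0.1]]
lid_front [ 0.5846 -0.0515  0.2541]
thumb [0.5314 0.0636 0.17  ]
hinge [ 0.6817 -0.082   0.113 ]
```

Emit:
{"fn": "drive_tool", "kwargs": {"commands": [{"z":-35,"claw":1,"twist":0.1},{"z":-75,"claw":1,"twist":0.2},{"x":15,"y":-12,"z":-105,"claw":1,"twist":0.3},{"x":45,"y":-35,"z":-115,"claw":1,"twist":0.4},{"x":80,"y":-63,"z":-115,"claw":1,"twist":0.5},{"x":116,"y":-91,"z":-115,"claw":1,"twist":0.548},{"x":152,"y":-119,"z":-115,"claw":1,"twist":0.548},{"x":188,"y":-147,"z":-115,"claw":1,"twist":0.548},{"x":224,"y":-175,"z":-115,"claw":1,"twist":0.548},{"x":260,"y":-204,"z":-115,"claw":1,"twist":0.548}]}}

```text
schema error: expected keys x, y, z, twist, claw
```

All keys are required in every row.

Emit:
{"fn": "drive_tool", "kwargs": {"commands": [{"x":0,"y":0,"z":-35,"claw":1,"twist":0.1},{"x":0,"y":0,"z":-75,"claw":1,"twist":0.2},{"x":15,"y":-12,"z":-105,"claw":1,"twist":0.3},{"x":45,"y":-35,"z":-115,"claw":1,"twist":0.4},{"x":80,"y":-63,"z":-115,"claw":1,"twist":0.5},{"x":116,"y":-91,"z":-115,"claw":1,"twist":0.548},{"x":152,"y":-119,"z":-115,"claw":1,"twist":0.548},{"x":188,"y":-147,"z":-115,"claw":1,"twist":0.548},{"x":224,"y":-175,"z":-115,"claw":1,"twist":0.548},{"x":260,"y":-204,"z":-115,"claw":1,"twist":0.548}]}}

```text
clock: 1.35
position: [0.3608, -0.3684, 0.3205]
tcp_rot: [-180.0, -0.0, -17.5]
contact_force: [0.2, -0.5, 1.1]
finger_gap: 0.185
```

Emit:
{"fn": "drive_tool", "kwargs": {"commands": [{"x":15,"y":-41,"z":0,"claw":1,"twist":0},{"x":31,"y":-82,"z":0,"claw":1,"twist":0},{"x":46,"y":-123,"z":0,"claw":1,"twist":0},{"x":62,"y":-165,"z":0,"claw":1,"twist":0},{"x":77,"y":-206,"z":0,"claw":1,"twist":0},{"x":92,"y":-247,"z":0,"claw":1,"twist":0},{"x":108,"y":-288,"z":0,"claw":1,"twist":0},{"x":123,"y":-330,"z":0,"claw":1,"twist":0},{"x":138,"y":-369,"z":0,"claw":1,"twist":0},{"x":138,"y":-369,"z":0,"claw":1,"twist":0}]}}

```text
clock: 2.35
position: [0.6047, -0.0541, 0.32]
tcp_rot: [-179.9, 0.0, -17.1]
contact_force: [-0.1, 1.0, -0.7]
finger_gap: 0.005
```

```bash
python3 - <<'E'
from h import *
s=status.state(); print(s["position"],s["tcp_rot"],s["finger_gap"],s["clock"])
c=cam("wrist"); cv2.imwrite("pics/w1.png",c["frame"][:,:,::-1]); print(c["xyz"],c["attitude"])
E
```

```text
[ 0.60469723 -0.05410798  0.32002124] [-1.79936781e+02  1.12980359e-02 -1.71499219e+01] 0.004937571911390118 2.35
[ 0.6714894  -0.07396131  0.49849844] [ 1.66014676e+02  5.43208858e-02 -1.07134803e+02]
```

View pics/w1.png

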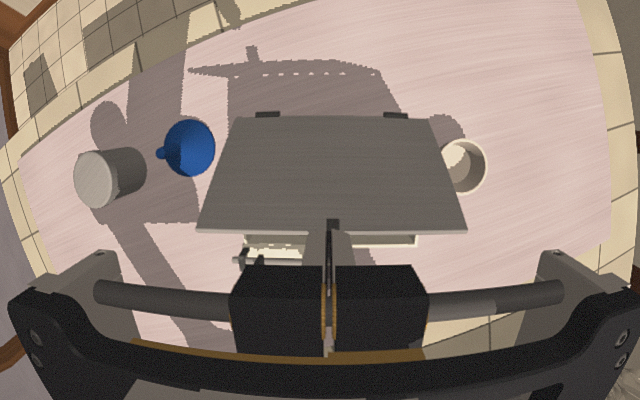

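```bash
cat > fit2.py <<'E'
exec(open('fit.py').read().split("f=least")[0])
cw=cam("wrist")
def pf(c,P):
    p=(np.atleast_2d(P)-c["xyz"])@c["R"]; r=np.hypot(p[:,0],p[:,1]); t=np.arctan2(r,p[:,2])
    return np.c_[c["fx"]*t*p[:,0]/r+c["cx"],c["fy"]*t*p[:,1]/r+c["cy"]]
ow=np.array([(235,117),(432,118),(197,230),(467,230)])
def res(p):
    th=p[3]
    A=[W(p,lidpt(th,a,b,.003)) for a in(0,.174) for b in(.122,-.122)]
    return np.r_[(model(p)-obs)/1.2,(pf(cw,A)-ow)/1.0].ravel()
f=least_squares(res,[.6,-.06,-.3,.9,.0],loss='soft_l1'); p=f.x
print(p,np.degrees(p[2:4])); print(res(p).reshape(-1,2).round(1))
for n,q in [("lid_front",lidpt(p[3],.174,0,.003)),("thumb",np.array([-.1,.098-p[4],.15]))]: print(n,W(p,q).round(4))
np.save("p.npy",p)
E
python3 fit2.py
```

```text
[ 0.59913516 -0.05825939 -0.30820147  0.94323246  0.00246275] [-17.65864325  54.04323912]
[[ 0.7 -2.1]
 [ 1.5 -0.2]
 [-0.2 -2.2]
 [ 1.5  0.8]
 [ 0.5  1.1]
 [ 1.  -0.1]
 [ 0.3  0.3]
 [ 1.2  0.6]
 [ 0.  -0.2]
 [ 0.3  1.1]
 [-0.5  1.6]
 [-0.8  0.6]
 [-1.1  0.3]
 [-1.2 -0. ]
 [-5.3 -0. ]
 [-3.6  0.5]
 [ 0.4  1.4]]
lid_front [ 0.587  -0.0544  0.2556]
thumb [0.5328 0.0631 0.17  ]
```

Emit:
{"fn": "drive_tool", "kwargs": {"commands": [{"x":0,"y":4,"z":20,"twist":0,"claw":1},{"x":0,"y":4,"z":45,"twist":0,"claw":1},{"x":0,"y":4,"z":62,"twist":0,"claw":1},{"x":0,"y":4,"z":70,"twist":0,"claw":1},{"x":0,"y":4,"z":74,"twist":0,"claw":1},{"x":0,"y":4,"z":77,"twist":0,"claw":1},{"x":0,"y":4,"z":79,"twist":0,"claw":1}]}}

```text
clock: 3.25
position: [0.6019, -0.0624, 0.2422]
tcp_rot: [180.0, -0.1, -17.5]
contact_force: [0.3, 0.3, 0.4]
finger_gap: 0.005
```

```bash
python3 - <<'E'
from h import *
s=status.state(); print(s["position"],s["tcp_rot"],s["contact_force"],s["clock"])
c=cam("wrist"); crop(c,180,480,100,300,2.6,"pics/w2.png")
E
```

```text
[ 0.60185533 -0.06239645  0.24215744] [ 1.79988245e+02 -7.63144864e-02 -1.74976631e+01] [0.30150163 0.29658895 0.363584  ] 3.25
```

View pics/w2.png

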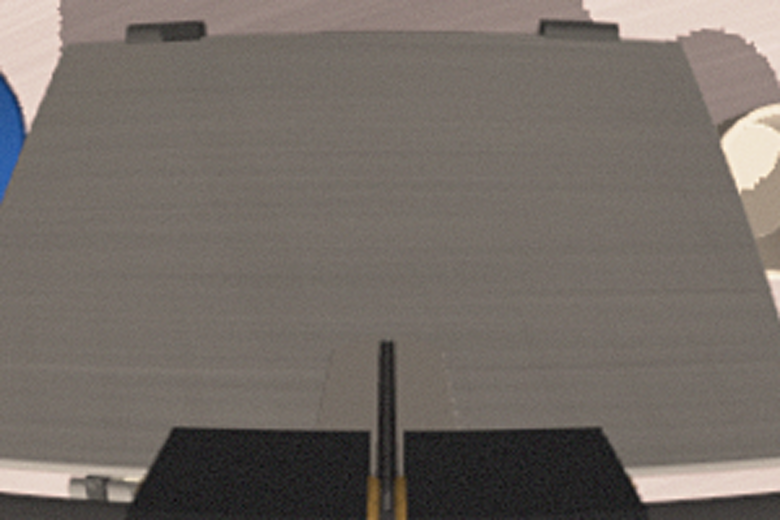

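Emit:
{"fn": "drive_tool", "kwargs": {"commands": [{"x":-2,"y":0,"z":2,"twist":0,"claw":1},{"x":-4,"y":0,"z":4,"twist":0,"claw":1},{"x":-6,"y":0,"z":6,"twist":0,"claw":1},{"x":-8,"y":0,"z":8,"twist":0,"claw":1},{"x":-10,"y":0,"z":10,"twist":0,"claw":1},{"x":-12,"y":0,"z":12,"twist":0,"claw":1},{"x":-14,"y":0,"z":14,"twist":0,"claw":1},{"x":-16,"y":0,"z":16,"twist":0,"claw":1},{"x":-18,"y":0,"z":18,"twist":0,"claw":1},{"x":-20,"y":0,"z":20,"twist":0,"claw":1}]}}

```text
clock: 4.3
position: [0.5825, -0.0563, 0.2216]
tcp_rot: [180.0, -0.0, -17.5]
contact_force: [0.6, -0.6, 0.8]
finger_gap: 0.002
```

```bash
python3 - <<'E'
from h import *
s=status.state(); print(s["position"],s["contact_force"],s["torque"])
c=cam("scene"); crop(c,170,320,150,280,5,"pics/s3.png")
E
```

```text
[ 0.58248422 -0.05628116  0.22162177] [ 0.56189913 -0.55078237  0.78394201] [ 0.02357055 -0.08508924 -0.00884501]
```

View pics/s3.png

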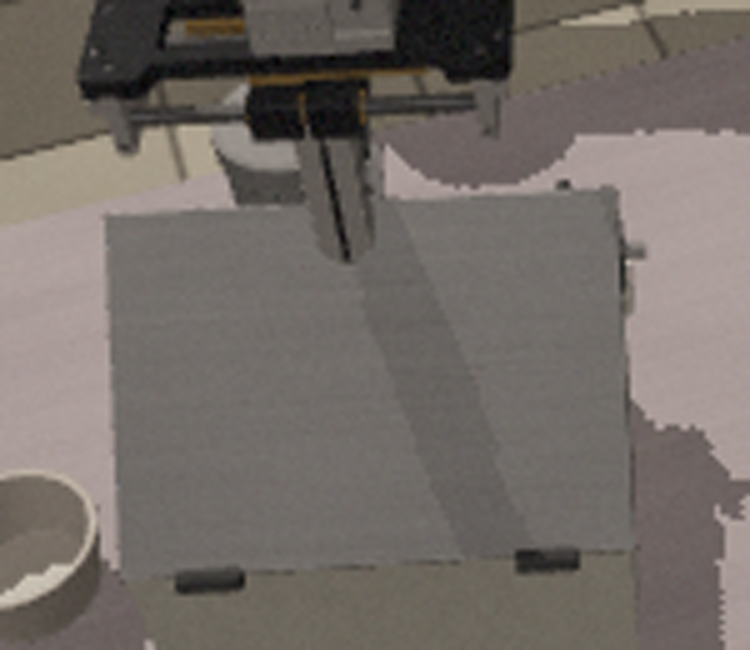

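```bash
cat > th.py <<'E'
from h import *
c=cam("scene")
p=np.array([.599,-.0575,-.306])
def lidpt(th,s,y,n): return np.array([.087-s*np.cos(th)+n*np.sin(th), y, .093+s*np.sin(th)+n*np.cos(th)])
def W(q):
    r=R.from_euler('z',p[2]).as_matrix(); return r@q+np.array([p[0],p[1],.02])
for th in np.arange(0,1,.1): print(round(th,2),proj(c,[W(lidpt(th,.174,-.122,.003)),W(lidpt(th,.174,.122,.003))]).round(1).ravel())
E
python3 th.py
```

```text
0.0 [203.8 211.1 294.7 206.2]
0.1 [202.3 207.  294.5 202.2]
0.2 [200.8 203.4 294.2 198.5]
0.3 [199.  200.2 293.9 195.3]
0.4 [197.2 197.6 293.7 192.6]
0.5 [195.3 195.5 293.5 190.4]
0.6 [193.3 194.  293.3 188.9]
0.7 [191.3 193.2 293.1 188. ]
0.8 [189.2 193.1 293.  187.8]
0.9 [187.  193.7 292.9 188.3]
```

Emit:
{"fn": "drive_tool", "kwargs": {"commands": [{"x":-2.2,"y":0,"z":2.3,"twist":0,"claw":1},{"x":-4.3,"y":0,"z":4.7,"twist":0,"claw":1},{"x":-6.3,"y":0,"z":7.1,"twist":0,"claw":1},{"x":-8.3,"y":0,"z":9.6,"twist":0,"claw":1},{"x":-10.2,"y":0,"z":12.1,"twist":0,"claw":1},{"x":-12.1,"y":0,"z":14.6,"twist":0,"claw":1},{"x":-14,"y":0,"z":17.2,"twist":0,"claw":1},{"x":-15.8,"y":0,"z":19.8,"twist":0,"claw":1},{"x":-17.6,"y":0,"z":22.4,"twist":0,"claw":1},{"x":-19.3,"y":0,"z":25,"twist":0,"claw":1}]}}

```text
clock: 5.4
position: [0.5636, -0.0503, 0.1961]
tcp_rot: [180.0, 0.0, -17.5]
contact_force: [0.3, 0.5, 0.5]
finger_gap: 0.005
```

Emit:
{"fn": "drive_tool", "kwargs": {"commands": [{"x":-1.6,"y":0,"z":2.6,"twist":0,"claw":1},{"x":-3.1,"y":0,"z":5.2,"twist":0,"claw":1},{"x":-4.6,"y":0,"z":7.9,"twist":0,"claw":1},{"x":-6.0,"y":0,"z":10.6,"twist":0,"claw":1},{"x":-7.4,"y":0,"z":13.3,"twist":0,"claw":1},{"x":-8.7,"y":0,"z":16,"twist":0,"claw":1},{"x":-10,"y":0,"z":18.7,"twist":0,"claw":1},{"x":-11.2,"y":0,"z":21.5,"twist":0,"claw":1},{"x":-12.4,"y":0,"z":24.3,"twist":0,"claw":1},{"x":-13.5,"y":0,"z":27,"twist":0,"claw":1}]}}

```text
clock: 6.4
position: [0.5507, -0.0462, 0.1689]
tcp_rot: [180.0, -0.0, -17.5]
contact_force: [0.6, 0.5, -0.2]
finger_gap: 0.004
```

```bash
python3 - <<'E'
from h import *
c=cam("scene"); crop(c,170,320,150,280,5,"pics/s4.png")
E
```

```text
(no output)
```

View pics/s4.png

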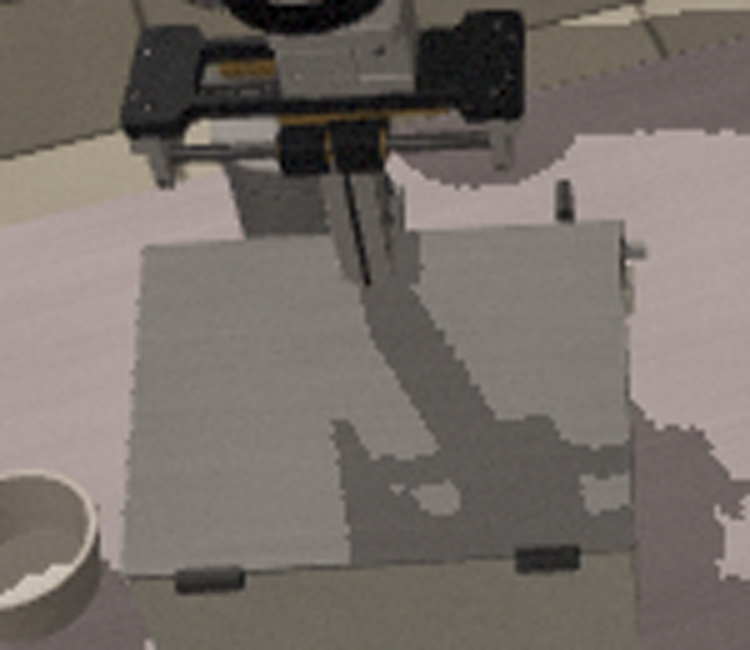

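Emit:
{"fn": "drive_tool", "kwargs": {"commands": [{"x":-1.1,"y":0,"z":2.9,"twist":0,"claw":1},{"x":-2.1,"y":0,"z":5.8,"twist":0,"claw":1},{"x":-3,"y":0,"z":8.7,"twist":0,"claw":1},{"x":-3.9,"y":0,"z":11.6,"twist":0,"claw":1},{"x":-4.7,"y":0,"z":14.5,"twist":0,"claw":1},{"x":-5.5,"y":0,"z":17.4,"twist":0,"claw":1},{"x":-6.2,"y":0,"z":20.3,"twist":0,"claw":1},{"x":-6.9,"y":0,"z":23.2,"twist":0,"claw":1},{"x":-7.5,"y":0,"z":26.1,"twist":0,"claw":1},{"x":-8,"y":0,"z":29,"twist":0,"claw":1}]}}

```text
clock: 7.45
position: [0.5425, -0.0437, 0.1391]
tcp_rot: [180.0, 0.1, -17.5]
contact_force: [-0.1, -0.2, 0.8]
finger_gap: 0.008
```

Emit:
{"fn": "drive_tool", "kwargs": {"commands": [{"x":-0.5,"y":0,"z":2.2,"twist":0,"claw":1},{"x":-0.9,"y":0,"z":4.4,"twist":0,"claw":1},{"x":-1.3,"y":0,"z":6.6,"twist":0,"claw":1},{"x":-1.6,"y":0,"z":8.6,"twist":0,"claw":1},{"x":-1.8,"y":0,"z":10.4,"twist":0,"claw":1},{"x":-2,"y":0,"z":12.2,"twist":0,"claw":1},{"x":-2.2,"y":0,"z":14,"twist":0,"claw":1},{"x":-2.4,"y":0,"z":15.6,"twist":0,"claw":1},{"x":-2.4,"y":0,"z":17.2,"twist":0,"claw":1},{"x":-2.4,"y":0,"z":18.6,"twist":0,"claw":1}]}}

```text
clock: 8.45
position: [0.5401, -0.0429, 0.1203]
tcp_rot: [180.0, 0.1, -17.5]
contact_force: [-0.1, 0.8, 0.3]
finger_gap: 0.001
```

Now the last few mm, slowly, until force builds.

Emit:
{"fn": "drive_tool", "kwargs": {"commands": [{"x":0,"y":0,"z":1,"twist":0,"claw":1},{"x":0,"y":0,"z":2,"twist":0,"claw":1},{"x":0,"y":0,"z":3,"twist":0,"claw":1},{"x":0,"y":0,"z":4,"twist":0,"claw":1},{"x":0,"y":0,"z":4.5,"twist":0,"claw":1}]}}

```text
clock: 8.95
position: [0.54, -0.0429, 0.1162]
tcp_rot: [180.0, 0.1, -17.5]
contact_force: [-1.9, 0.2, 6.3]
finger_gap: 0.006
```

Emit:
{"fn": "drive_tool", "kwargs": {"commands": [{"x":0,"y":0,"z":0.7,"twist":0,"claw":1},{"x":0,"y":0,"z":1.3,"twist":0,"claw":1},{"x":0,"y":0,"z":1.3,"twist":0,"claw":1}]}}

```text
clock: 9.25
position: [0.5401, -0.0429, 0.1162]
tcp_rot: [180.0, 0.1, -17.5]
contact_force: [-5.0, 1.6, 8.7]
finger_gap: 0.001
```

```bash
python3 - <<'E'
from h import *
s=status.state(); print(s["position"],s["contact_force"],s["clock"])
c=cam("scene"); crop(c,170,320,150,280,5,"pics/s5.png")
E
```

```text
[ 0.54006309 -0.04288399  0.11616217] [-4.99102606  1.57662748  8.65722372] 9.25
```

View pics/s5.png

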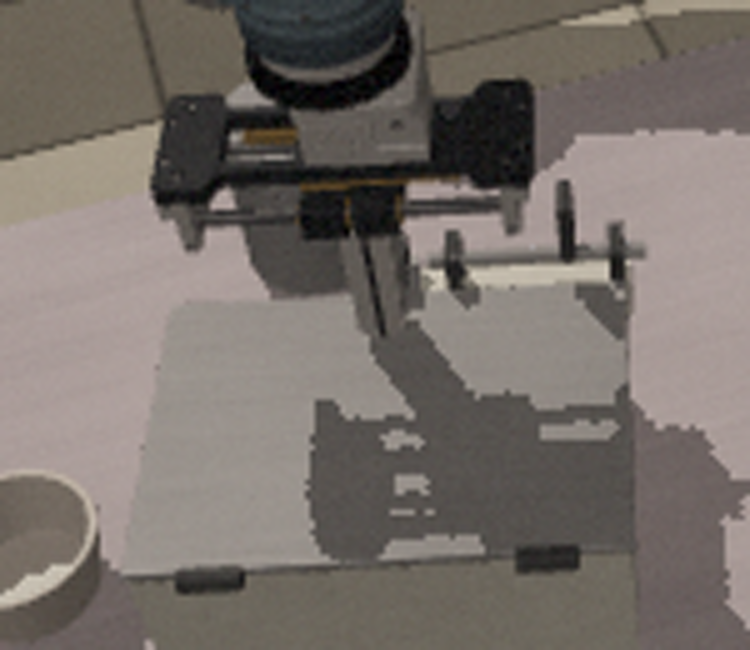

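Emit:
{"fn": "drive_tool", "kwargs": {"commands": [{"x":0,"y":0,"z":-10,"twist":0,"claw":1},{"x":0,"y":0,"z":-40,"twist":0,"claw":1},{"x":0,"y":0,"z":-75,"twist":0,"claw":1},{"x":0,"y":0,"z":-100,"twist":0,"claw":1},{"x":-10,"y":-32,"z":-105,"twist":0,"claw":1},{"x":-20,"y":-65,"z":-105,"twist":0,"claw":1},{"x":-30,"y":-100,"z":-105,"twist":0,"claw":1},{"x":-39,"y":-129,"z":-105,"twist":0,"claw":1},{"x":-39,"y":-129,"z":-105,"twist":0,"claw":1},{"x":-39,"y":-129,"z":-105,"twist":0,"claw":1}]}}

```text
clock: 10.3
position: [0.5419, 0.092, 0.2215]
tcp_rot: [180.0, 0.1, -17.4]
contact_force: [-0.4, 0.2, 0.1]
finger_gap: 0.005
```

```bash
python3 - <<'E'
from h import *
s=status.state(); print(s["position"],s["contact_force"],s["clock"])
c=cam("scene"); crop(c,170,320,150,280,5,"pics/s6.png")
c=cam("wrist"); cv2.imwrite("pics/w6.png",c["frame"][:,:,::-1])
E
```

```text
[0.54192479 0.09201805 0.22148066] [-0.44556641  0.23726494  0.14987129] 10.3
```

View pics/s6.png

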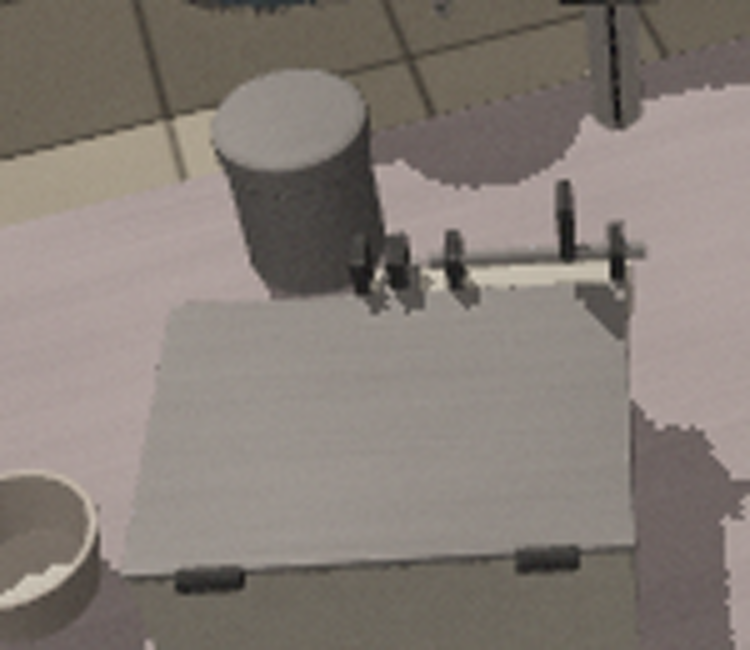

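View pics/w6.png

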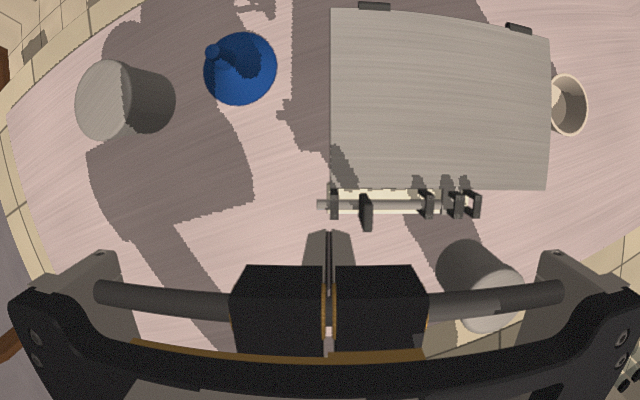

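```bash
python3 - <<'E'
from h import *
from scipy.optimize import least_squares
cs=cam("scene");cw=cam("wrist");ct=cam("top")
crop(ct,320,480,130,290,3.75,"pics/t7.png")
def pf(c,P):
    p=(np.atleast_2d(P)-c["xyz"])@c["R"]; r=np.hypot(p[:,0],p[:,1]); t=np.arctan2(r,p[:,2])
    return np.c_[c["fx"]*t*p[:,0]/r+c["cx"],c["fy"]*t*p[:,1]/r+c["cy"]]
S=lambda u,v:(u/5+170,v/5+150)
K=np.array([[-.087,.122,.096],[-.087,-.122,.096],[.087,.122,.096]])
ow=np.array([(331,188),(547,190),(331,9)])
os_=np.array([S(125,575),S(633,550),S(175,302)])
KS=np.array([[.087,-.122,.096],[.087,.122,.096],[-.087,-.122,.096]])
def W(p,q): return q@R.from_euler('z',p[2]).as_matrix().T+[p[0],p[1],.02]
def res(p):
    b=p[3]; t=np.array([[-.1,.098-b,.15]]); 
    return np.r_[pf(cw,W(p,K))-ow,proj(cs,W(p,KS))-os_,pf(cw,W(p,t))-[[366,196]],proj(cs,W(p,t))-[S(564,183)]].ravel()
f=least_squares(res,[.6,-.06,-.3,0],loss='soft_l1'); p=f.x; print(p); print(res(p).reshape(-1,2).round(1))
tc=status.state()["position"]; d=tc[:2]-p[:2]; c_,s_=np.cos(p[2]),np.sin(p[2]); print("tcp in tin",d[0]*c_+d[1]*s_,-d[0]*s_+d[1]*c_)
print("thumb",W(p,np.array([[-.1,.098-p[3],.15]])))
E
```

```text
[ 0.60065128 -0.05723674 -0.30594117  0.00309091]
[[-0.2  0. ]
 [-0.2  0.6]
 [-0.2 -3.5]
 [-1.4  1.2]
 [ 0.5  0. ]
 [-1.   1.1]
 [ 0.2 22.1]
 [ 0.9  3. ]]
tcp in tin -0.1005274896327485 0.12353587369068596
thumb [[0.53388063 0.06338421 0.17      ]]
```

Emit:
{"fn": "drive_tool", "kwargs": {"commands": [{"x":0,"y":-2,"z":25,"twist":0,"claw":1},{"x":0,"y":-2,"z":50,"twist":0,"claw":1},{"x":0,"y":-2,"z":68,"twist":0,"claw":1},{"x":0,"y":-2,"z":74,"twist":0,"claw":1},{"x":0,"y":-2,"z":75,"twist":0,"claw":1},{"x":0,"y":-2,"z":75,"twist":0,"claw":1}]}}

```text
clock: 11.15
position: [0.5431, 0.0925, 0.1471]
tcp_rot: [180.0, 0.1, -17.6]
contact_force: [-0.7, 0.3, -0.2]
finger_gap: 0.003
```

```bash
python3 - <<'E'
from h import *
s=status.state(); print(s["position"],s["contact_force"],s["clock"])
c=cam("scene"); crop(c,170,320,150,280,5,"pics/s8.png")
E
```

```text
[0.54307112 0.0924635  0.14714799] [-0.68379587  0.25979241 -0.20932699] 11.15
```

View pics/s8.png

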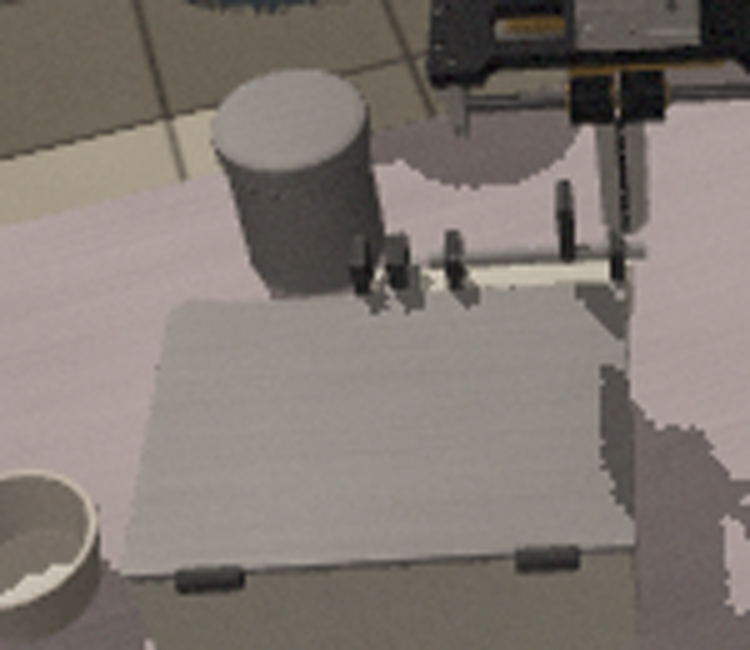

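Emit:
{"fn": "drive_tool", "kwargs": {"commands": [{"x":0,"y":3,"z":0,"twist":0,"claw":1},{"x":0,"y":6,"z":0,"twist":0,"claw":1},{"x":0,"y":9,"z":0,"twist":0,"claw":1},{"x":0,"y":12,"z":0,"twist":0,"claw":1},{"x":0,"y":15,"z":0,"twist":0,"claw":1},{"x":0,"y":18,"z":0,"twist":0,"claw":1},{"x":0,"y":21,"z":0,"twist":0,"claw":1},{"x":0,"y":24,"z":0,"twist":0,"claw":1},{"x":0,"y":27,"z":0,"twist":0,"claw":1},{"x":0,"y":30,"z":0,"twist":0,"claw":1}]}}

```text
clock: 12.2
position: [0.5342, 0.0638, 0.1476]
tcp_rot: [-180.0, 0.0, -17.6]
contact_force: [0.3, 1.3, 0.0]
finger_gap: 0.002
```

Emit:
{"fn": "drive_tool", "kwargs": {"commands": [{"x":0,"y":3,"z":0,"twist":0,"claw":1},{"x":0,"y":6,"z":0,"twist":0,"claw":1},{"x":0,"y":9,"z":0,"twist":0,"claw":1},{"x":0,"y":12,"z":0,"twist":0,"claw":1},{"x":0,"y":14,"z":0,"twist":0,"claw":1},{"x":0,"y":16,"z":0,"twist":0,"claw":1},{"x":0,"y":18,"z":0,"twist":0,"claw":1},{"x":0,"y":20,"z":0,"twist":0,"claw":1}]}}

```text
clock: 13.0
position: [0.5282, 0.0446, 0.1476]
tcp_rot: [-180.0, 0.0, -17.6]
contact_force: [0.6, 1.8, 0.0]
finger_gap: 0.007
```

```bash
python3 - <<'E'
from h import *
s=status.state(); print(s["position"],s["contact_force"],s["clock"])
c=cam("scene"); crop(c,170,320,150,280,5,"pics/s9.png")
E
```

```text
[0.52817288 0.04458122 0.14757658] [0.60166525 1.76335059 0.0294412 ] 13.0
```

View pics/s9.png

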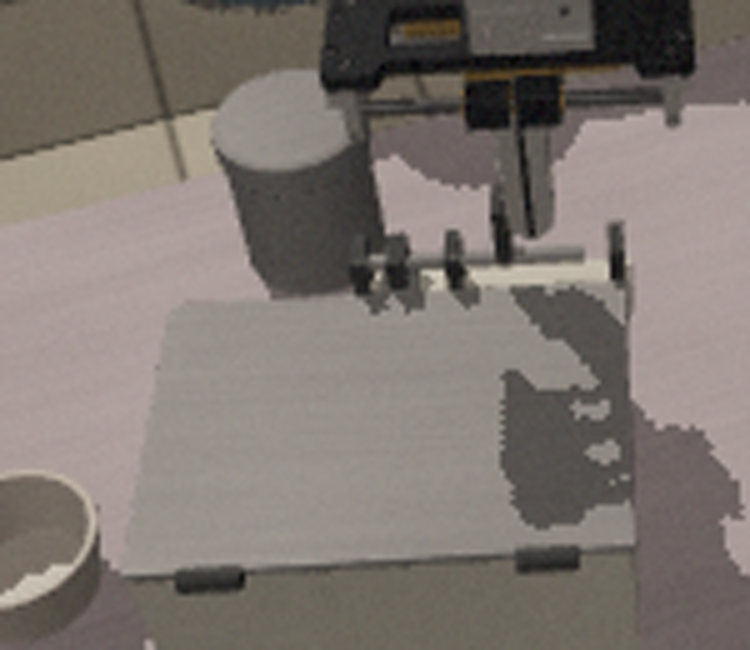

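Emit:
{"fn": "drive_tool", "kwargs": {"commands": [{"x":0,"y":2,"z":0,"twist":0,"claw":1},{"x":0,"y":4,"z":0,"twist":0,"claw":1},{"x":0,"y":5.5,"z":0,"twist":0,"claw":1},{"x":0,"y":7,"z":0,"twist":0,"claw":1},{"x":0,"y":8,"z":0,"twist":0,"claw":1},{"x":0,"y":9,"z":0,"twist":0,"claw":1},{"x":0,"y":10,"z":0,"twist":0,"claw":1}]}}

```text
clock: 13.75
position: [0.5252, 0.0352, 0.1476]
tcp_rot: [-179.9, 0.0, -17.6]
contact_force: [2.5, 5.1, 0.0]
finger_gap: 0.003
```

Force is rising; continue in small steps.

Emit:
{"fn": "drive_tool", "kwargs": {"commands": [{"x":0,"y":0.7,"z":0,"twist":0,"claw":1},{"x":0,"y":1.4,"z":0,"twist":0,"claw":1},{"x":0,"y":2,"z":0,"twist":0,"claw":1},{"x":0,"y":2,"z":0,"twist":0,"claw":1}]}}

```text
clock: 14.15
position: [0.5252, 0.0352, 0.1477]
tcp_rot: [-179.7, -0.0, -17.6]
contact_force: [3.6, 9.8, -1.8]
finger_gap: 0.001
```

```bash
python3 - <<'E'
from h import *
p=[.60065,-.05724,-.30594]
tc=status.state()["position"]; d=tc[:2]-p[:2]; c_,s_=np.cos(p[2]),np.sin(p[2]); print("tcp in tin",d[0]*c_+d[1]*s_,-d[0]*s_+d[1]*c_, status.state()["contact_force"])
E
```

```text
tcp in tin -0.09978168678981734 0.06541472445635022 [ 3.62977212  9.75918661 -1.82681454]
```

Emit:
{"fn": "drive_tool", "kwargs": {"commands": [{"x":0,"y":-3,"z":0,"twist":0,"claw":1},{"x":0,"y":-10,"z":0,"twist":0,"claw":1},{"x":0,"y":-15,"z":0,"twist":0,"claw":1},{"x":0,"y":-15,"z":-30,"twist":0,"claw":1},{"x":0,"y":-15,"z":-70,"twist":0,"claw":1},{"x":0,"y":-40,"z":-110,"twist":0,"claw":1},{"x":0,"y":-80,"z":-120,"twist":0,"claw":1},{"x":0,"y":-110,"z":-120,"twist":0,"claw":1},{"x":0,"y":-110,"z":-120,"twist":0,"claw":1}]}}

```text
clock: 15.05
position: [0.5587, 0.1419, 0.2689]
tcp_rot: [-179.6, -0.1, -17.4]
contact_force: [0.0, -0.2, 0.3]
finger_gap: 0.006
```

```bash
python3 - <<'E'
from h import *
s=status.state(); print(s["position"],s["contact_force"],s["clock"])
c=cam("scene"); crop(c,170,320,150,280,5,"pics/s10.png")
c=cam("wrist"); crop(c,280,600,0,240,2.5,"pics/w10.png")
c=cam("top"); crop(c,230,480,100,290,3,"pics/t10.png")
E
```

```text
[0.5587448  0.14191153 0.26887456] [ 0.03739646 -0.21899271  0.32899522] 15.05
```

View pics/s10.png

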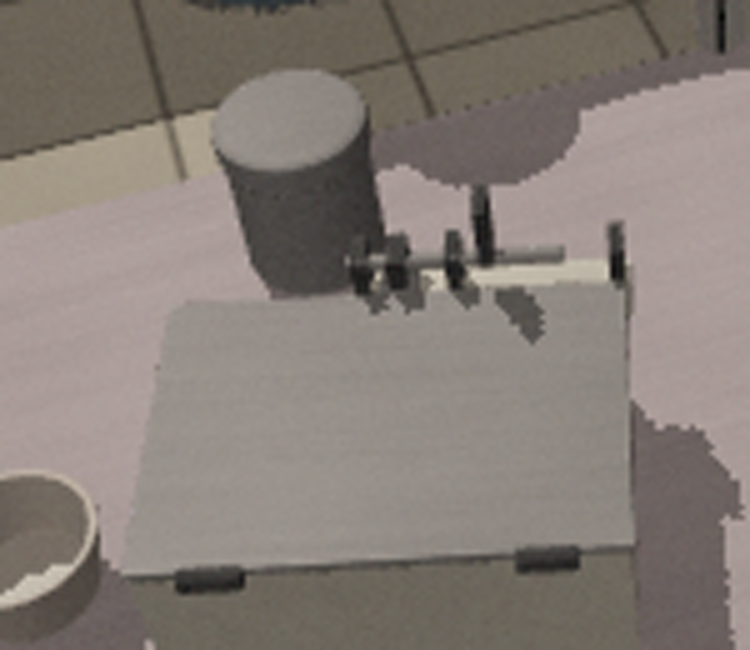

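View pics/w10.png

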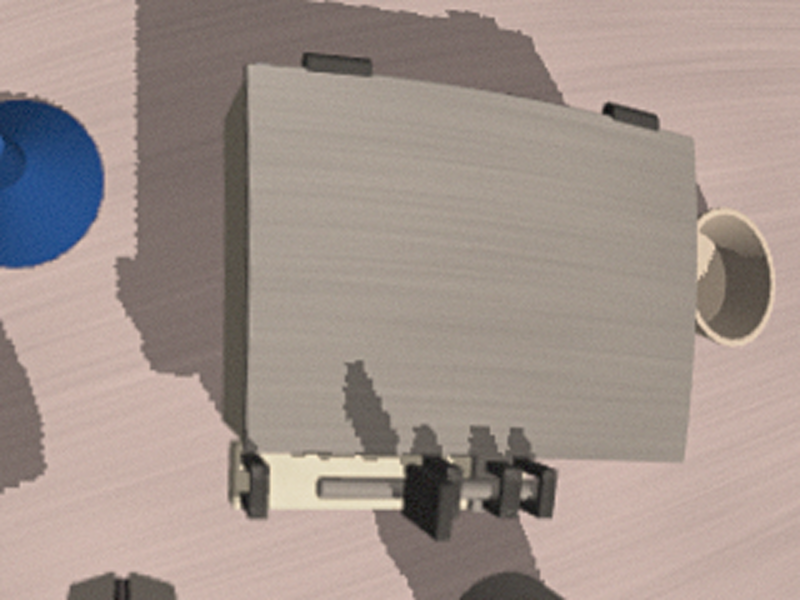

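View pics/t10.png

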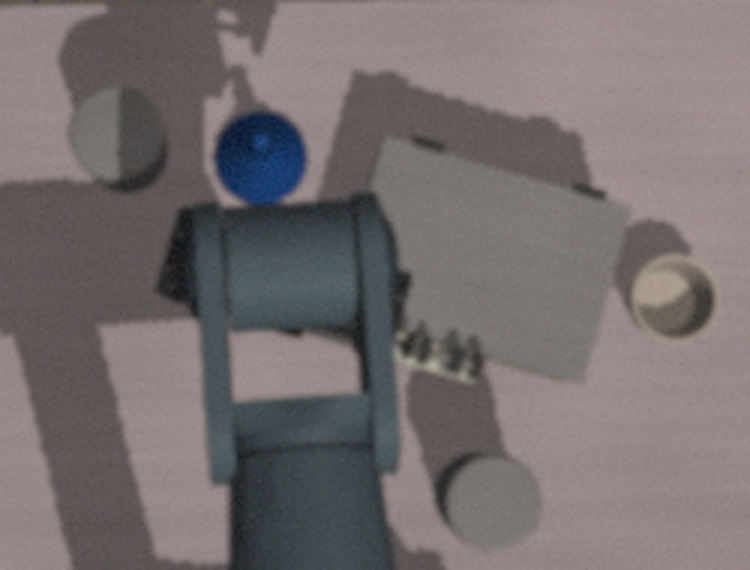

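```bash
python3 -c "
from cell import bot
print(bot.sign_off())"
```

```text
the job is handed in; nothing more can be done
None
```

The bread tin's lid is fully shut and the bolt is pushed home through the lid's eye. I handed the job in at about 15 s of the 50 s limit.

- **Lid:** I eased it down with the closed fingertips at about 0.2 rad/s and slower near the end. It stopped on the rim with the fingertips at z = 0.116 m, the height expected for a shut lid, under about 9 N. It stayed shut after I let go.
- **Bolt:** I pushed it only once the lid was down. The fingertips stopped against a hard stop and did not move as the push rose to about 10 N (friction is about 2 N). The last pictures show the rod through all the eyes.
- **Bolt travel:** Camera estimates gave 46–49 mm against the nominal 50 mm. I put that down to the 2–3 mm calibration error, but no measurement read exactly 50 mm.
- **Other items:** By eye in the last pictures, the canisters, ramekin and funnel stand where they did at the start. The arm was clear of everything, with contact force near zero.

While the lid was moving, the force reading stayed within noise, so I confirmed the lid's motion from the pictures instead.

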